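# Put the spare battery pack away by pushing

## Robot

A 6-joint arm with a two-finger parallel gripper is mounted at the origin on the work surface. World frame = base frame: x ahead of the robot, y to its left, z up, the work surface at z = 0. Lengths are in m, angles in rad, forces in N, time in s.
With the tool pointing down it reaches from about 0.375 to 0.9 m from the base axis. Payload 3.1 kg.
Tool frame: the origin (TCP) lies between the finger pads; the fingertips stand 8 mm ahead of it and the grasp point (between the pads) lies 11 mm behind it; z points along the fingers, y is the line along which they close (so a half turn about z gives the same grasp; the last joint's range is limited). The gripper opens to 87 mm and grips with 3 to 60 N. Pads are 19 mm wide; open, the fingers measure 117 mm over their backs; the gripper's body (75 mm by 190 mm) begins 51 mm behind the grasp point.
Start: joints at [-1.472, 0.527, 1.433, -0, 1.181, -0.178], TCP at [0.171, -0.601, 0.231] pointing down, gripper open.
Joint ranges: [-3.08, 3.08], [-0.75, 2.2], [0.22, 2.44], [-1.43, 4.57], [0, 2.65], [-2.85, 2.85]. Speed limits (rad/s): [2.79, 2.79, 3.14, 3.14, 3.14, 3.14].

## Interface

Orientations are given as a unit quaternion [x, y, z, w].
In Python, from rig import robot gives the robot as it stands.
- The arm moves only by the tool move_arm, never from a script. Its argument "motion" is text: rows parted by semicolons, each of 5 numbers parted by spaces: the opening, from -1 (shut) to 1 (fully open), then the shift along the tool's x, y, z normalised to -1 to 1, where 1 is 0.2 m, then the turn about the tool's z normalised to -1 to 1, where 1 is pi rad. A call has 1 to 12 rows; each row is the pose to reach, as a shift and turn from the pose commanded when the call began, along the tool's axes at that moment, turning the shorter way round; what a row does not reach only later rows make up. A row lasts 1/12 s, in which the tool goes at most 41.7 mm and 7.16 degrees, less where a joint would pass 70% of its speed; a pose out of reach is approached as far as the arm can. A call with a number of a shift or a turn outside -1 to 1 is refused whole. A call with a gripper value outside its range is refused whole. The fingers move at their own pace and stop on an object; "newtons" is the grip in N (left out, the last holds). Time passes only in rows, so rows that repeat a pose let the fingers close. It gives the time, the measured TCP pose, the force, the opening and the grip force at its end, in the units of the state.
- robot.get_obs(): the state, without advancing time (a new reading comes with each control period).
- robot.camera(name): name is "scene" or "top" or "wrist"; returns (picture, depth): 384x512x3 uint8, red, green, blue; 384x512 float32, m along the optical axis (not along the pixel's ray), 0 where there is no reading.
- robot.camera_model(name): a dict with "mtx" (3x3 intrinsics, pixels), "D" ([k1, k2, p1, p2, k3] as OpenCV has them; the pictures are not rectified), "position" and "attitude" of the camera in the world. Camera axes: x right, y down, z forward; pixel columns grow to the right and rows downward; lengths in m; the calibration is good to about 2 mm. A picture is of the moment at which its call begins: read the wrist's pose just before it. camera_model takes no time and is no camera call; for the wrist camera it gives the pose at the moment of the call.
- robot.hand_in(): hands the job in; it is judged then, once.
The state is a dict: "time": time; "q": joint angles; "joint_velocities": joint speeds; "joint_torque": joint torques, N m; "position": TCP position; "tool_rot": TCP orientation; "ft_force": force on the tool from outside, world axes, zero at the start; "moment": the same for the moment, N m; "grip_width": finger opening in m; "grip_force": force on a finger pad.
Only numpy, scipy, OpenCV 4.12 (cv2) and the standard library are available. Lean on these libraries where they do the work, as an engineer would, in place of code of your own. Each camera call takes 0.05 s, during which the arm holds its last target. There are 200 camera calls.

## Task

Put the splicer's spare battery pack away: it stands on end at one end of its open grey case, so push it over along the case until it lies flat on its broad side on the case floor, then push the case lid over from behind until it is fully shut. Only push with the fingers: do not grip or lift the pack, and leave everything around the case where it is.

Things in the scene. Friction and masses are not known exactly. Their poses are not given: they have to be found in the camera images.
- case: Open grey storage case fixed to the bench, 116 (its x) by 216 (its y) by 56 mm high, walls and floor 6 mm thick, grey cloth lining on the floor. Origin: centre of the underside. Its x axis points from the front towards the hinged side (away from the robot), its y axis runs along its length, z up.
- pack: Loose black battery pack, 72 (its x) by 38 (its y) by 128 mm (its z), 0.25 to 0.5 kg, brass contacts on its top end. Origin: centre of its lower end; z points to the contacts. It starts upright on the case floor, top 134 mm above the bench, near the +y or the -y end of the case (read which); its outer broad face is 3 to 13 mm from that end wall and parallel to it within a few degrees.
- pack_mid (a point): Middle of the battery pack, 64 mm up from its lower end: 70 mm above the bench while it stands, about 25 mm once it lies flat. Pushed near its top, away from its end wall, the pack tips past about 17 degrees and drops by itself into the clear half of the case (the flat paper sachet there is no obstacle).
- lid (a joint): Lid angle in rad: 0 fully shut, pi/2 upright; it starts leaning back at 1.65 to 1.9 (stop at 2.0). The lid is a flat grey plate, 116 by 216 by 8 mm, 0.2 kg, on a stiff hinge along the far (+x) long rim of the case: it stays wherever it is left, so it has to be pushed all the way; about 2 to 4 N at its free edge move it.
- lid_hinge (a point): Point on the hinge axis, at its middle, 56 mm above the bench; the hinge axis is parallel to the case's y axis and lies 58 mm from the case's centre. It is the middle of the lid's lower, inner edge on the hinge side; its z axis is the lid's outward normal.
- lid_edge (a point): Middle of the lid's free edge, on its outer face, 116 mm from the hinge; outer face is 8 mm off the plane of the hinge. Shut, it lies on the robot's side, 64 mm above the bench.
- cleaver: Bystander: fibre cleaver, blue base with steel top, 70 by 50 by 50 mm, beside one end of the case. Origin under its centre.
- sleeve_jar: Bystander: clear jar, 48 mm across, 50 mm high, beside the other end of the case. Origin under its centre.
- module: Bystander: small steel plug-in module, 70 by 14 by 12 mm, lying in front of the case. Origin under its centre.
- tweezers: Bystander: steel tweezers, 120 mm long, 8 mm high, lying in front of the case. Origin under the middle.
- alcohol: Bystander: white plastic bottle, 56 mm across, 120 mm high, at the far left. Origin under its centre.
- driver: Bystander: screwdriver 170 mm long, lying at the far right. Origin under its middle.
Mind the look-alikes: they are no part of the job. What is shaped like the case but red is not meant.

How it is judged:
By the outcome, as a careful person would: the job done as asked, in the order asked, and still so for the second after the job is handed in, with the robot touching nothing.
It also fails if it takes over 45 s, if anything falls off the work surface, if the arm or the gripper's body presses on something with over 40 N, if the wrist force passes 120 N, or if a joint passes its speed limit or range.

## Working session

There is one attempt and no reset: what is moved stays moved. The work goes in short steps, Python scripts to look and compute and a tool call to move; the robot and the scene stay as the last step left them, time stands still between calls to the robot, and variables do not carry over. Pictures are saved under pics/ and viewed, at most 10 in all, crops included, and the job is handed in when it is done.

Besides the shell and the picture viewer there is one more tool, called after "Emit:" as a command line: name --argument value ..., lists and objects as JSON in quotes. move_arm: Moves the arm, as the interface text tells. Its arguments: {"type":"object","properties":{"motion":{"type":"string"},"newtons":{"type":"number"}},"required":["motion"]}

```bash
mkdir -p pics; cat > h.py <<'E'
import numpy as np, cv2
from rig import robot
from scipy.spatial.transform import Rotation as R
def cam(n):
    m=robot.camera_model(n); im,d=robot.camera(n); return im,d,m
def att(m):
    a=np.array(m["attitude"],float)
    return a if a.shape==(3,3) else R.from_quat(a).as_matrix()
def cloud(d,m):
    h,w=d.shape; u,v=np.meshgrid(np.arange(w),np.arange(h))
    p=cv2.undistortPoints(np.stack([u,v],-1).reshape(-1,1,2).astype(np.float64),np.array(m["mtx"]),np.array(m["D"])).reshape(h,w,2)
    c=np.dstack([p,np.ones((h,w))])*d[...,None]
    return c@att(m).T+np.array(m["position"])
E
python3 - <<'E'
from h import *
o=robot.get_obs(); print(o)
for n in("top","scene"):
    im,d,m=cam(n); print(n,m); cv2.imwrite(f"pics/{n}0.png",im[...,::-1]); np.savez(f"{n}0.npz",im=im,d=d,P=cloud(d,m))
a=cv2.imread("pics/top0.png");b=cv2.imread("pics/scene0.png")
E
```

```text
{'time': 0.0, 'q': array([-1.47248068e+00,  5.28479034e-01,  1.43390658e+00, -2.53116422e-05,
        1.18138849e+00, -1.78527889e-01]), 'joint_velocities': array([-7.34053017e-04, -5.46718595e-04,  8.32769696e-04, -8.22209473e-04,
        1.27578237e-03,  3.76261170e-05]), 'joint_torque': array([ 1.81688098e-03, -4.40036523e+01, -1.76593798e+01,  6.32762862e-02,
        5.81744453e-02, -1.70978997e-04]), 'position': array([ 0.17075856, -0.60047385,  0.22956235]), 'tool_rot': array([ 9.90433740e-01,  1.37984840e-01,  3.20394730e-05, -1.09032021e-03]), 'ft_force': array([-0.70310729, -0.2647734 ,  0.094093  ]), 'moment': array([-0.0255487 , -0.00206483, -0.00269538]), 'grip_force': 0.0, 'grip_width': 0.08677480038536363}
top {'mtx': array([[453.47685705,   0.        , 253.3472563 ],
       [  0.        , 453.47685705, 187.9071914 ],
       [  0.        ,   0.        ,   1.        ]]), 'D': array([-0.05171624,  0.        ,  0.        ,  0.        ,  0.        ]), 'position': array([ 0.33544645, -0.04111159,  1.31257223]), 'attitude': array([-0.69603074,  0.71524994, -0.03502215,  0.05227024])}
scene {'mtx': array([[465.26027452,   0.        , 266.05120106],
       [  0.        , 465.26027452, 184.32315461],
       [  0.        ,   0.        ,   1.        ]]), 'D': array([-0.13986638,  0.        ,  0.        ,  0.        ,  0.        ]), 'position': array([ 1.30878498, -0.26757465,  1.14018736]), 'attitude': array([ 0.74243578,  0.58530547, -0.19460557, -0.26141019])}
```

View pics/top0.png

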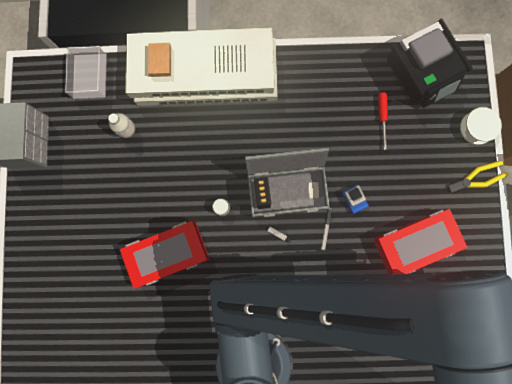

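View pics/scene0.png

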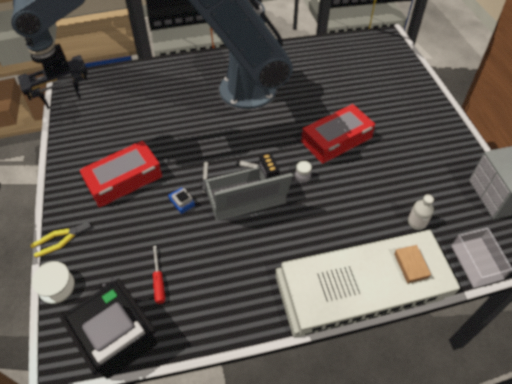

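The top view shows three case-shaped things: a red one at (163,254), a red one at (423,240) and a grey open one at (288,190). The grey one fits: its lid is on the far side and the pack with brass contacts stands at its left (+y) end, (262,192). The jar is at (221,207), the cleaver at (355,198), the module at (277,234) and the tweezers at (326,230).

```bash
python3 - <<'E'
from h import *
a=cv2.imread("pics/top0.png")[135:265,200:380]; cv2.imwrite("pics/crop0.png",cv2.resize(a,None,fx=4,fy=4,interpolation=cv2.INTER_CUBIC))
z=np.load("top0.npz");P=z["P"];im=z["im"].astype(int)
S=np.zeros(P.shape[:2],bool);S[140:225,238:338]=1
Z=P[...,2]
print("table",np.median(P[215:240,340:370,2]))
# pack top
m=S&(abs(Z-.134)<.012); m[:,280:]=0; m[:172]=0
pp=P[m]; print("pack n",len(pp),pp.min(0),pp.max(0),np.median(pp,0), cv2.minAreaRect((pp[:,:2]*1000).astype(np.float32)))
# case rim
m=S&(abs(Z-.056)<.006); pp=P[m]; print("rim",len(pp),pp.min(0),pp.max(0),cv2.minAreaRect((pp[:,:2]*1000).astype(np.float32)))
# lid
m=S&(Z>.075); m[175:]=0; pp=P[m]; print("lid",len(pp),pp.min(0),pp.max(0))
c=pp.mean(0);u,s,v=np.linalg.svd(pp-c); print(c,v,s/len(pp)**.5)
for r,cc in[(152,250),(152,288),(150,322),(160,288),(170,288),(205,290),(213,290)]:print(r,cc,P[r,cc])
for nm,(r0,r1,c0,c1) in dict(jar=(195,217,210,232),cleaver=(183,215,342,370),mod=(225,243,265,290),tw=(205,252,318,332)).items():
    q=P[r0:r1,c0:c1].reshape(-1,3);q=q[q[:,2]>.006 if nm in("mod","tw") else q[:,2]>.03];print(nm,len(q),q.min(0) if len(q) else 0,q.max(0) if len(q) else 0)
E
```

```text
table 0.0002913301667426538
pack n 399 [ 0.43700197 -0.05723073  0.12398205] [ 0.51084493 -0.01608462  0.14025879] [ 0.47360798 -0.03690667  0.13396273] ((474.06976318359375, -36.96629333496094), (71.88005828857422, 37.906063079833984), 5.65027379989624)
rim 574 [ 0.4152008  -0.22141624  0.05005185] [0.55003592 0.00182177 0.06194298] ((480.464111328125, -109.6292953491211), (122.16924285888672, 216.16897583007812), 4.6527934074401855)
lid 1347 [ 0.33544645 -0.21130079  0.07503052] [0.57748061 0.00442971 1.31257223]
[ 0.55214616 -0.1025279   0.14734188] [[-0.16512823  0.0662788   0.98404257]
 [ 0.07325292 -0.99415947  0.07925248]
 [ 0.983548    0.08517081  0.15930868]] [0.13721375 0.06155497 0.01223091]
152 250 [ 0.60557729 -0.00402136  0.00103119]
152 288 [ 0.56850657 -0.10633407  0.16647069]
150 322 [ 0.57005225 -0.19303517  0.17164012]
160 288 [ 0.55465215 -0.10772239  0.1286005 ]
170 288 [ 0.54806047 -0.11367007  0.00423865]
205 290 [ 0.44502164 -0.11550494  0.01037508]
213 290 [ 0.42260305 -0.11520627  0.00133052]
jar 191 [ 0.33544645 -0.04111159  0.03505837] [0.4642665  0.10211641 1.31257223]
cleaver 255 [ 0.33544645 -0.32319178  0.03098621] [ 0.49465844 -0.04111159  1.31257223]
mod 126 [ 0.33544645 -0.10955926  0.00601124] [ 0.38516721 -0.04111159  1.31257223]
tw 110 [ 0.31397661 -0.23301837  0.00601261] [ 0.44298596 -0.04111159  1.31257223]
```

View pics/crop0.png

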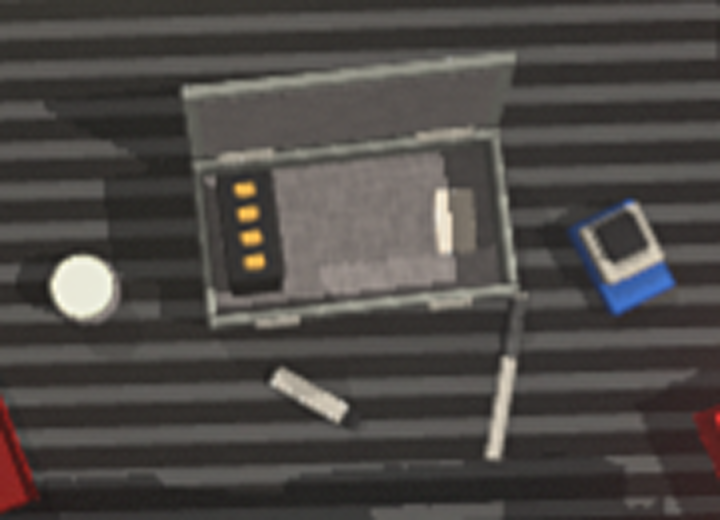

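The crop confirms the grey open case. The pack stands at its +y (left) end, the case yaw is about +4.8°, and the lid leans back about 1.74 rad. Checks against the given sizes hold: pack top 134 mm high, 72×38 mm, with a 10 mm gap to its end wall. I'll approach above and beyond the +y side, fingers shut, with tool y along the case's -y.

Emit:
move_arm --motion "-1 0.13 -0.14 0 0.03; -1 0.27 -0.29 0 0.06; -1 0.4 -0.43 0 0.062; -1 0.53 -0.6 0 0.062; -1 0.66 -0.74 0 0.062; -1 0.76 -0.86 0 0.062; -1 0.76 -0.86 0 0.062" --newtons 20

```text
time: 0.68
position: [0.2708, -0.3867, 0.2298]
tool_rot: [0.999, 0.043, -0.001, -0.004]
ft_force: [0.3, -0.3, 0.1]
grip_width: 0.0483
grip_force: 0.0
```

```bash
cat >> h.py <<'E'
T=np.radians(4.8); EX=np.array([np.cos(T),np.sin(T),0]); EY=np.array([-np.sin(T),np.cos(T),0])
def to(xr,yr,z):
    o=robot.get_obs(); r=R.from_quat(o["tool_rot"]).as_matrix(); p=np.array(o["position"])
    g=xr*EX+yr*EY+np.array([0,0,z]); d=(g-p)@r
    print("t",round(o["time"],2),"case-frame",np.round([p@EX,p@EY,p[2]],4),"yaw",round(np.degrees(np.arctan2(r[1,0],r[0,0])),2),"shift units",np.round(d/.2,3),"F",np.round(o["ft_force"],1))
E
python3 -c "
from h import *
to(.4693,-.02,.23)"
```

```text
t 0.68 case-frame [ 0.2375 -0.408   0.2298] yaw 4.94 shift units [ 1.164 -1.937  0.013] F [ 0.3 -0.3  0.1]
```

Emit:
move_arm --motion "-1 0.1 -0.17 0 0; -1 0.2 -0.34 0 0; -1 0.3 -0.5 0 0; -1 0.4 -0.67 0 0; -1 0.5 -0.84 0 0; -1 0.58 -0.97 0 0; -1 0.58 -0.97 0 0"

```text
time: 1.27
position: [0.3704, -0.1868, 0.2303]
tool_rot: [0.999, 0.044, -0.0, -0.001]
ft_force: [0.7, -0.2, 0.2]
grip_width: 0.0036
grip_force: 0.0
```

Emit:
move_arm --motion "-1 0.1 -0.17 0 0; -1 0.2 -0.34 0 0; -1 0.3 -0.5 0 0; -1 0.4 -0.67 0 0; -1 0.5 -0.84 0 0; -1 0.58 -0.97 0 0; -1 0.58 -0.97 0 0; -1 0.58 -0.97 0 0"

```text
time: 1.93
position: [0.4703, 0.0118, 0.2303]
tool_rot: [0.999, 0.043, 0.0, 0.0]
ft_force: [-0.4, -0.0, -0.5]
grip_width: 0.0002
grip_force: 0.0
```

```bash
python3 -c "
from h import *
to(.4693,-.02,.118)"
```

```text
t 1.93 case-frame [ 0.4696 -0.0276  0.2303] yaw 4.88 shift units [-0.002 -0.039  0.562] F [-0.4 -0.  -0.5]
```

Emit:
move_arm --motion "-1 0 -0.04 0.2 0; -1 0 -0.04 0.4 0; -1 0 -0.04 0.56 0; -1 0 -0.04 0.56 0; -1 0 -0.04 0.56 0"

```text
time: 2.35
position: [0.4676, 0.0181, 0.1175]
tool_rot: [0.999, 0.04, -0.002, -0.0]
ft_force: [1.1, -0.5, 1.0]
grip_width: 0.001
grip_force: 0.0
```

Emit:
move_arm --motion "-1 0 0.05 0 0; -1 0 0.09 0 0; -1 0 0.12 0 0; -1 0 0.15 0 0; -1 0 0.18 0 0; -1 0 0.21 0 0; -1 0 0.24 0 0; -1 0 0.24 0 0"

```text
time: 3.02
position: [0.4732, -0.0296, 0.1188]
tool_rot: [0.999, 0.041, 0.0, 0.0]
ft_force: [0.0, 0.3, -0.1]
grip_width: 0.0006
grip_force: 0.0
```

```bash
python3 - <<'E'
from h import *
to(.4693,-.09,.118)
im,d,m=cam("scene");a=im[130:240,170:340,::-1];cv2.imwrite("pics/s1.png",cv2.resize(a,None,fx=4,fy=4))
E
```

```text
t 3.02 case-frame [ 0.4691 -0.0691  0.1188] yaw 4.65 shift units [0.001 0.105 0.004] F [ 0.   0.3 -0.1]
```

View pics/s1.png

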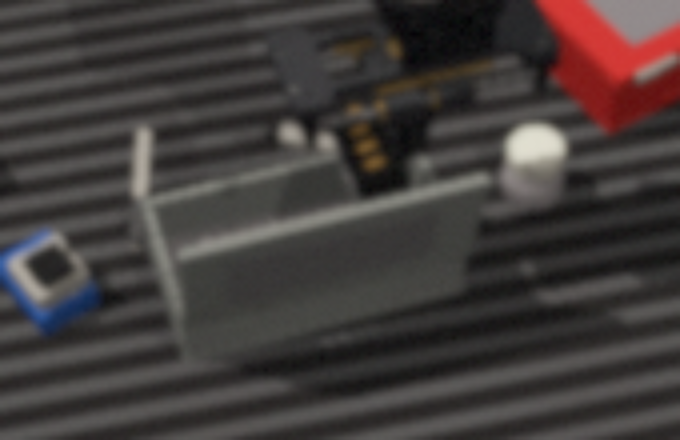

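The crop shows the pack at about (370,160), tilting with the finger behind its top, and nothing else moved. I'll keep pushing.

Emit:
move_arm --motion "-1 0 0.03 0 0; -1 0 0.06 0 0; -1 0 0.09 0 0; -1 0 0.12 0 0; -1 0 0.15 0 0; -1 0 0.17 0 0; -1 0 0.17 0 0; -1 0 0.17 0 0; -1 0 0.17 0 0"

```text
time: 3.82
position: [0.4754, -0.0621, 0.1185]
tool_rot: [0.999, 0.041, -0.0, -0.0]
ft_force: [-0.4, 0.1, 0.3]
grip_width: 0.0006
grip_force: 0.0
```

Emit:
move_arm --motion "-1 0 0 -0.2 0; -1 0 0 -0.4 0; -1 0 0 -0.6 0; -1 0 -0.2 -0.65 0; -1 0 -0.4 -0.65 0; -1 0 -0.6 -0.65 0; -1 0 -0.8 -0.65 0; -1 0 -1 -0.65 0; -1 0 -1 -0.65 0"

```text
time: 4.57
position: [0.457, 0.1435, 0.2487]
tool_rot: [0.999, 0.045, -0.0, -0.002]
ft_force: [0.1, -0.6, 0.4]
grip_width: 0.0005
grip_force: 0.0
```

```bash
python3 - <<'E'
from h import *
to(.4693,-.09,.118)
im,d,m=cam("top");np.savez("top1.npz",im=im,d=d,P=cloud(d,m));a=im[135:265,200:380,::-1];cv2.imwrite("pics/t1.png",cv2.resize(a,None,fx=4,fy=4,interpolation=cv2.INTER_CUBIC))
E
```

```text
t 4.57 case-frame [0.4674 0.1047 0.2487] yaw 5.13 shift units [0.004 0.976 0.65 ] F [ 0.1 -0.6  0.4]
```

View pics/t1.png

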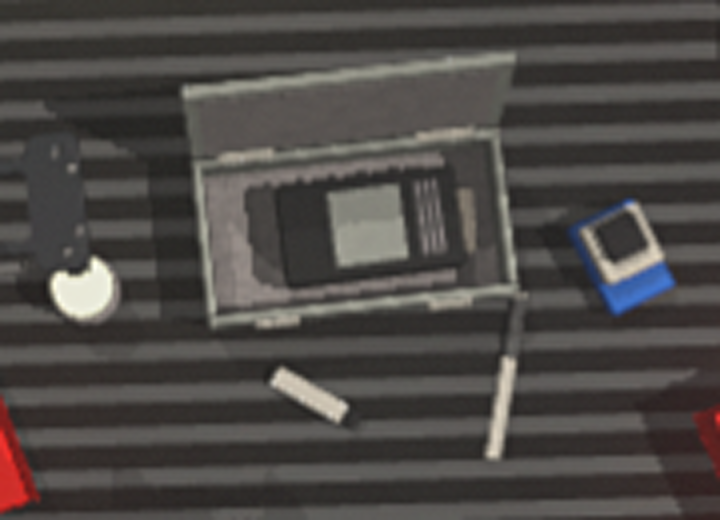

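The crop shows the pack lying in the case from (280,230) to (460,220), broad side up. I'll check its flatness with depth, and the lid with it.

```bash
python3 - <<'E'
from h import *
P=np.load("top1.npz")["P"]
def px(x,y):return P[135+y//4,200+x//4]
for x,y in[(230,240),(262,230),(292,210),(292,260),(310,240),(360,225),(400,250),(440,200),(448,250),(465,220),(480,240)]:
    p=px(x,y);print(x,y,np.round([p@EX,p@EY,p[2]],4))
q=P[140:172,240:335].reshape(-1,3);C=np.c_[q@EX,q@EY,q[:,2]]
C=C[(C[:,2]>.08)&(C[:,2]<.18)&(C[:,0]>.5)]
f=np.polyfit(C[:,2],C[:,0],1);print("lid x'=a z+b",f,"at z=.056",np.polyval(f,.056),"ang",np.pi/2+np.arctan(f[0]),C.min(0),C.max(0))
q=P[140:225,238:338].reshape(-1,3);C=np.c_[q@EX,q@EY,q[:,2]];C=C[(abs(C[:,2]-.056)<.005)]
for a,b in((-.2,-.05),):
  k=C[(C[:,1]>a)&(C[:,1]<b)]; print("rim x' pct",np.percentile(k[:,0],[0,2,10,25,75,90,98,100]))
E
```

```text
230 240 [ 0.4735 -0.0612  0.0074]
262 230 [ 0.4794 -0.0851  0.0092]
292 210 [ 0.4873 -0.1088  0.0413]
292 260 [ 0.4506 -0.1045  0.0425]
310 240 [ 0.463  -0.1172  0.046 ]
360 225 [ 0.4709 -0.1552  0.0394]
400 250 [ 0.4502 -0.1806  0.0458]
440 200 [ 0.4805 -0.2124  0.0476]
448 250 [ 0.4465 -0.214   0.0449]
465 220 [ 0.4682 -0.2316  0.0133]
480 240 [ 0.4529 -0.2416  0.0101]
lid x'=a z+b [0.23779518 0.51277856] at z=.056 0.5260950921315483 ang 1.8042555236493008 [ 0.53067482 -0.2573072   0.08011628] [ 0.55967549 -0.04206308  0.17533567]
rim x' pct [0.40810739 0.41188469 0.41356081 0.4157849  0.52589675 0.52852566
 0.53024442 0.53127687]
```

The pack is flat: its top is 44 mm high at all points and it sits clear inside the walls. The lid measures 1.80 rad with the hinge at case-frame x ≈ 0.527. Next I move over and behind the lid at its middle.

Emit:
move_arm --motion "-1 0.1 0.16 0 0; -1 0.2 0.32 0 0; -1 0.3 0.48 0 0; -1 0.4 0.64 0 0; -1 0.5 0.8 0 0; -1 0.61 0.98 0 0; -1 0.61 0.98 0 0"

```text
time: 5.2
position: [0.6017, -0.0565, 0.2485]
tool_rot: [0.999, 0.038, 0.003, 0.003]
ft_force: [0.9, 0.5, 0.6]
grip_width: 0.0003
grip_force: 0.0
```

Emit:
move_arm --motion "-1 0 0.15 0 0; -1 0 0.29 0 0; -1 0 0.29 0 0; -1 0 0.29 0 0"

```text
time: 5.53
position: [0.601, -0.1084, 0.2481]
tool_rot: [0.999, 0.039, -0.0, -0.0]
ft_force: [-0.3, 0.6, -0.1]
grip_width: 0.0005
grip_force: 0.0
```

```bash
python3 -c "
from h import *
to(.59,-.149,.161)"
```

```text
t 5.53 case-frame [ 0.5898 -0.1583  0.2481] yaw 4.48 shift units [ 0.001 -0.047  0.435] F [-0.3  0.6 -0.1]
```

Emit:
move_arm --motion "-1 0 -0.04 0.15 0; -1 0 -0.04 0.3 0; -1 0 -0.04 0.435 0; -1 0 -0.04 0.435 0; -1 0 -0.04 0.435 0"

```text
time: 5.95
position: [0.5995, -0.0971, 0.1604]
tool_rot: [0.999, 0.041, -0.002, -0.001]
ft_force: [-0.7, 0.3, 0.9]
grip_width: 0.0003
grip_force: 0.0
```

Emit:
move_arm --motion "-1 -0.05 0 0 0; -1 -0.1 0 0 0; -1 -0.14 0 0 0; -1 -0.18 0 0 0; -1 -0.22 0 0 0; -1 -0.26 0 0 0; -1 -0.3 0 0 0; -1 -0.34 0 0 0; -1 -0.36 0 0 0; -1 -0.36 0 0 0"

```text
time: 6.78
position: [0.5272, -0.1038, 0.1612]
tool_rot: [0.999, 0.041, -0.001, -0.001]
ft_force: [-0.9, -0.5, -0.5]
grip_width: 0.0008
grip_force: 0.0
```

```bash
python3 - <<'E'
from h import *
to(.5175,-.149,.162)
im,d,m=cam("scene");a=im[90:240,150:340,::-1];cv2.imwrite("pics/s2.png",cv2.resize(a,None,fx=4,fy=4))
E
```

```text
t 6.78 case-frame [ 0.5167 -0.1475  0.1612] yaw 4.67 shift units [ 0.004  0.007 -0.004] F [-0.9 -0.5 -0.5]
```

View pics/s2.png

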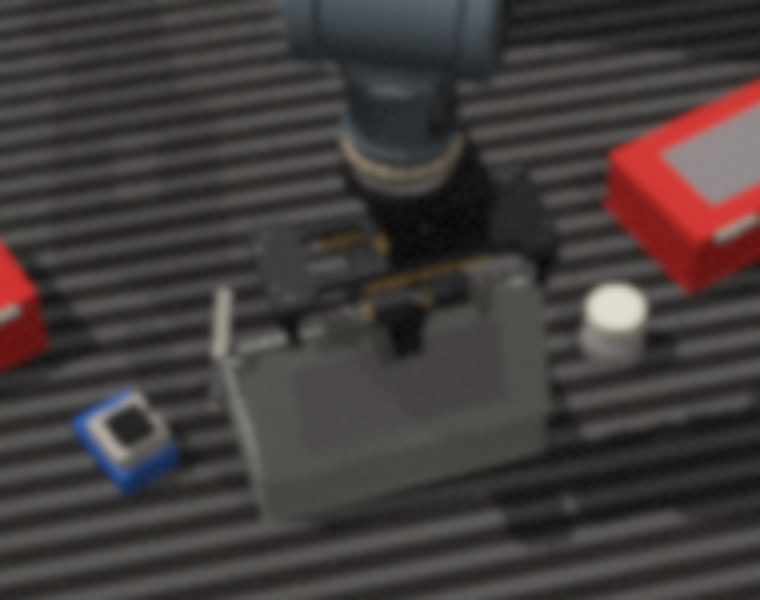

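The crop shows the finger behind the lid's free edge at (405,340), with the lid now tilting towards the robot. I'll follow the arc.

Emit:
move_arm --motion "-1 -0.05 0 0.01 0; -1 -0.1 0 0.03 0; -1 -0.14 0 0.045 0; -1 -0.19 0 0.08 0; -1 -0.24 0 0.116 0; -1 -0.28 0 0.16 0; -1 -0.32 0 0.21 0; -1 -0.35 0 0.265 0; -1 -0.376 0 0.324 0; -1 -0.39 0 0.38 0; -1 -0.4 0 0.43 0; -1 -0.4 0 0.43 0"

```text
time: 7.83
position: [0.4473, -0.1098, 0.0739]
tool_rot: [0.999, 0.041, -0.003, -0.001]
ft_force: [0.1, 0.7, -0.3]
grip_width: 0.0005
grip_force: 0.0
```

```bash
python3 -c "
from h import *
to(.4365,-.149,.070)"
```

```text
t 7.83 case-frame [ 0.4365 -0.1468  0.0739] yaw 4.68 shift units [-0.     0.011  0.019] F [ 0.1  0.7 -0.3]
```

Emit:
move_arm --motion "-1 0 0 0.005 0; -1 0 0 0.01 0; -1 0 0 0.015 0; -1 0 0 0.015 0; -1 0 0 0.015 0"

```text
time: 8.25
position: [0.4497, -0.1106, 0.0729]
tool_rot: [0.999, 0.041, 0.0, 0.0]
ft_force: [-0.4, 0.3, 0.2]
grip_width: 0.0006
grip_force: 0.3
```

Emit:
move_arm --motion "-1 0 0 0.006 0; -1 0 0 0.012 0; -1 0 0 0.018 0; -1 0 0 0.018 0; -1 0 0 0.018 0"

```text
time: 8.67
position: [0.4497, -0.1106, 0.0725]
tool_rot: [0.999, 0.041, 0.001, 0.001]
ft_force: [-5.7, 2.0, 33.5]
grip_width: 0.0007
grip_force: 17.1
```

The force jumped to 33 N at tip height 64.5 mm, so the lid is on its stop. I'll retreat straight up and check.

Emit:
move_arm --motion "-1 0 0 -0.05 0; -1 0 0 -0.2 0; -1 0 0 -0.4 0; -1 0 0 -0.6 0; -1 -0.1 -0.2 -0.7 0; -1 -0.1 -0.4 -0.7 0; -1 -0.1 -0.6 -0.7 0; -1 -0.1 -0.8 -0.7 0; -1 -0.1 -1 -0.7 0; -1 -0.1 -1 -0.7 0"

```text
time: 9.5
position: [0.4105, 0.0934, 0.2093]
tool_rot: [0.999, 0.045, -0.0, -0.001]
ft_force: [-0.1, -1.0, -0.9]
grip_width: 0.0004
grip_force: 0.0
```

```bash
python3 - <<'E'
from h import *
im,d,m=cam("top");P=cloud(d,m);a=im[135:265,200:380,::-1];cv2.imwrite("pics/t2.png",cv2.resize(a,None,fx=4,fy=4,interpolation=cv2.INTER_CUBIC))
q=P[160:220,235:335].reshape(-1,3);C=np.c_[q@EX,q@EY,q[:,2]]
C=C[(C[:,2]>.04)&(C[:,2]<.09)&(C[:,0]>.418)&(C[:,0]<.525)&(C[:,1]>-.25)&(C[:,1]<-.05)]
A=np.c_[C[:,:2]-[.469,-.149],np.ones(len(C))];print(len(C),np.linalg.lstsq(A,C[:,2],rcond=None)[0],robot.get_obs()["time"])
E
```

```text
2770 [0.00033235 0.00076792 0.06534162] 9.55
```

View pics/t2.png

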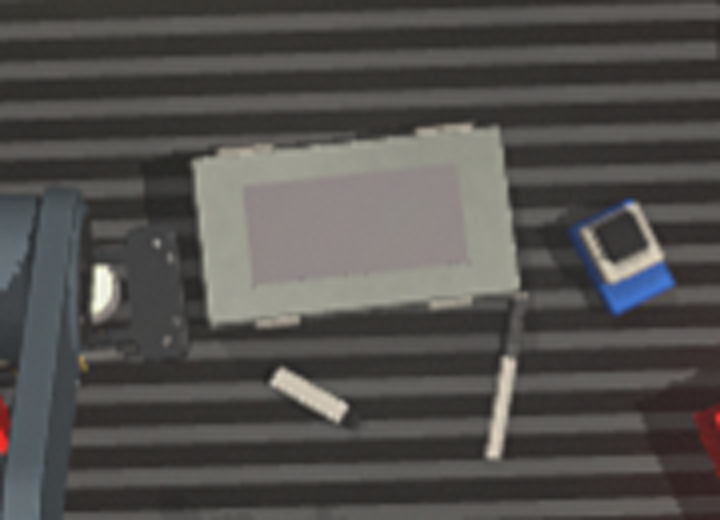

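The lid is flat: slope 0.0003 rad, height 65 mm, outline (195,160) to (515,290) over the case. The cleaver (618,255), module (310,398) and tweezers (500,400) have not moved, and the gripper touches nothing.

```bash
python3 -c "
from rig import robot
print(robot.hand_in())"
```

```text
the job is handed in; nothing more can be done
None
```

The job is handed in at about 9.6 s of the 45 s allowed: the battery pack lies flat on its broad side on the case floor, the lid is fully shut, and nothing around the case was disturbed.

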